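# Draw the balance plate out and present it a quarter turn round

### The job

The steadiness-test plate, a shallow metal dish with a loose steel ball in it, is stored under the low riser shelf with only its handle sticking out. Draw it out from under the shelf without hitting the shelf, then lift it level about 12 cm off the desk, and once it is up turn it a quarter turn (either way) so that its handle points along the shelf's front edge instead of straight out from it. Keep the ball inside the ring engraved in the middle of the dish all the time, leave the things beside it alone, and finish still holding the plate up, level and still, in front of the shelf.

Things in the scene. Friction and masses are not known exactly. Their poses are not given: they have to be found in the camera images.
- plate: round shallow aluminium dish, 140 mm across, rim 17 mm high, 130 to 200 g. Origin: underside, under the dish's centre; z up. Its handle lies to its -x: a bar 22 mm wide, 11 mm high, to an upright grey grip post 130 mm from the centre, 16 mm thick (x), 30 mm wide (y), 70 mm tall from the underside. Centre of mass about 32 mm from the dish centre towards the handle
- dish_mid (a point): centre of the dish's floor, 6 mm above the underside. The dish is flat for 12 mm round it, then rises at 7 degrees to radius 40 mm and at 16 degrees to the rim. A thin dark ring of radius 30 mm is engraved round it
- grip (a point): in the middle of the grip post, 50 mm above the plate's underside and 20 mm below the post's top; axes as the plate's. The fingers can close on the post along the plate's x (16 mm) or y (30 mm)
- ball_center (a point): centre of the loose steel ball, 22 mm in diameter, 20 g, lying in the dish. It rolls freely
- riser: low white riser shelf, fixed: board 170 mm deep (x), 240 mm wide (y), underside 50 mm, top 62 mm above the desk, side panels 212 mm apart, open in front. Origin on the desk under its centre; its front edge is 85 mm to its -x, facing roughly the robot. A filled kidney dish stands on it, up to 155 mm. The plate starts with its centre 18 to 42 mm behind the front edge, handle outside
- vial: bystander: small vial 23 mm in diameter, 49 mm tall, upright, in front of the shelf's left (+y) end; origin under its base
- plaster_roll: bystander: roll of plaster 52 mm in diameter, 25 mm tall, lying flat in front of the shelf's right (-y) end; origin under its base
Mind the look-alikes: they are no part of the job. Leave any orange look-alike of the plate alone.

How it is judged:
On the way, in this order (a step that is already met when the one before it is completed fails the run):
1. the whole dish is drawn out in front of the shelf's front edge (x of plate in the frame of riser below -0.156 m), for 0.1 s.
2. the plate is lifted at least 80 mm off the desk, handle still pointing out from the shelf (within 0.4 rad) (height (world z) of plate above 0.08 m and angle between the x axis of plate and the x axis of riser, either way round below 0.4 rad), for 0.1 s.
At the end, for the whole second after the job is handed in: Fingers hold the plate, underside 80 to 300 mm up, its centre in front of the shelf, handle parallel with the shelf's front edge to 0.2 rad (either way round), level to 0.1 rad and still, the ball's centre within 34 mm of the dish floor's centre; nothing else carries it (height (world z) of plate between 0.08 and 0.3 m and x of plate in the frame of riser below -0.1 m and angle between the y axis of plate and the x axis of riser, either way round below 0.2 rad and angle between plate's own z axis and vertical below 0.1 rad and distance between ball_center and dish_mid below 0.034 m and linear speed of plate below 0.02 m/s and angular speed of plate below 0.1 rad/s and contact force between the fingers and plate above 2 N and contact force between plate and riser below 0.1 N); the arm keeps its last pose, push and grip.
It fails at once if the ball leaves the engraved ring (30 mm from the centre of the dish) (horizontal distance between ball_center and dish_mid above 0.03 m).
It fails at once if the plate or the robot hits the riser shelf (3 N) (contact force between any of plate, the arm, the fingers and riser above 3 N).
It fails at once if the vial is moved 15 mm or tipped over (distance of vial from where it was at the start of the episode above 0.015 m or angle between vial's own z axis and vertical above 0.5 rad).
It fails at once if the plaster roll is moved 15 mm (distance of plaster_roll from where it was at the start of the episode above 0.015 m).
It also fails if it takes over 58 s, if anything falls off the work surface, if the arm or the gripper's body presses on something with over 40 N, if the wrist force passes 120 N, or if a joint passes its speed limit or range.

### The arm

A 6-joint arm with a two-finger parallel gripper is mounted at the origin on a cart in front of the work surface, level with it; the furniture and walls round the work are solid. World frame = base frame: x ahead of the robot, y to its left, z up, the work surface at z = 0. Lengths are in m, angles in rad, forces in N, time in s.
With the tool pointing down it reaches from about 0.375 to 0.9 m from the base axis. Payload 3.1 kg.
Tool frame: the origin (TCP) lies at the very end of the fingers, on their centre line; the grasp point (between the pads) lies 19 mm behind it; z points along the fingers, y is the line along which they close (so a half turn about z gives the same grasp; the last joint's range is limited). The gripper opens to 87 mm and grips with 3 to 60 N. Pads are 19 mm wide; open, the fingers measure 117 mm over their backs; the gripper's body (75 mm by 190 mm) begins 51 mm behind the grasp point.
Start: joints at [-1.403, 0.527, 1.433, -0, 1.181, -0.178], TCP at [0.212, -0.588, 0.223] pointing down, gripper open.
Joint ranges: [-3.08, 3.08], [-0.75, 2.2], [0.22, 2.44], [-1.43, 4.57], [0, 2.65], [-2.85, 2.85]. Speed limits (rad/s): [2.79, 2.79, 3.14, 3.14, 3.14, 3.14].

### API

Orientations are given as a unit quaternion [x, y, z, w].
In Python, from rig import robot gives the robot as it stands. The module is installed in compiled form; this text tells all that it offers.
- The arm moves only by the tool play_rows, never from a script. Its argument "steps" is one flat list of numbers, 5 for each row, row after row: the opening, from -1 (shut) to 1 (fully open), then the shift along the tool's x, y, z as a fraction of full scale, then the turn about the tool's z as a fraction of full scale. In form: [claw, tx, ty, tz, twist, claw, tx, ty, tz, twist, ...]. A call has exactly 10 rows; each row shifts and turns the commanded pose from where the row before left it, along the tool's axes as they then stand; what a row does not reach is not made up. Full scale, the value 1, is 0.03 m for a shift and 0.1 rad for a turn. A row lasts 1/10 s, in which the tool goes at most 50 mm and 8.59 degrees, less where a joint would pass 70% of its speed; a pose out of reach is approached as far as the arm can. A call with a number of a shift or a turn outside -1 to 1 is refused whole. A call with a gripper value outside its range is refused whole. The fingers move at their own pace and stop on an object; "grip_force" is the grip in N (left out, the last holds). Time passes only in rows, so rows that do not move let the fingers close, or fill a call up. It gives the time, the measured TCP pose, the force, the opening and the grip force at its end, in the units of the state.
- robot.get_obs(): the state, without advancing time (a new reading comes with each control period).
- robot.camera(name): name is "scene" or "top" or "wrist"; returns a dict with "image" (384x512x3 uint8, red, green, blue), "mtx" (3x3 intrinsics, pixels), "rvec" (rotation vector, rad) and "tvec" (3), from world to camera coordinates, as OpenCV has them. Camera axes: x right, y down, z forward; pixel columns grow to the right and rows downward; lengths in m; the calibration is good to about 2 mm. A picture is of the moment at which its call begins. There is no depth.
- robot.hand_in(): hands the job in; it is judged then, once.
The state is a dict: "time": time; "q": joint angles; "joint_velocities": joint speeds; "joint_torque": joint torques, N m; "position": TCP position; "tool_rot": TCP orientation; "ft_force": force on the tool from outside, world axes, zero at the start; "moment": the same for the moment, N m; "grip_width": finger opening in m; "grip_force": force on a finger pad.
Only numpy, scipy, OpenCV 4.12 (cv2) and the standard library are available. Lean on these libraries where they do the work, as an engineer would, in place of code of your own. Each camera call takes 0.05 s, during which the arm holds its last target. There are 200 camera calls.

## Working session

There is one attempt and no reset: what is moved stays moved. The work goes in short steps, Python scripts to look and compute and a tool call to move; the robot and the scene stay as the last step left them, time stands still between calls to the robot, and variables do not carry over. Pictures are saved under pics/ and viewed, at most 10 in all, crops included, and the job is handed in when it is done.

Besides the shell and the picture viewer there is one more tool, called after ">>>" as a command line: name --argument value ..., lists and objects as JSON in quotes. play_rows: Moves the arm, as the interface text tells. Shift numbers are shares of 0.03 m and turn numbers shares of 0.1 rad, none past 1 either way. Its arguments: {"type":"object","properties":{"steps":{"type":"array"},"grip_force":{"type":"number"}},"required":["steps"]}

```bash
mkdir -p pics; cat > h.py <<'E'
import numpy as np, cv2
from rig import robot
def ray(c,uv):
    R=cv2.Rodrigues(np.array(c["rvec"],float))[0]; t=np.array(c["tvec"],float).ravel()
    d=R.T@np.linalg.solve(np.array(c["mtx"]),[uv[0],uv[1],1.]); return -R.T@t,d
def onz(c,uv,z):
    o,d=ray(c,uv); return o+d*(z-o[2])/d[2]
def proj(c,P):
    return cv2.projectPoints(np.array(P,float).reshape(-1,3),np.array(c["rvec"],float),np.array(c["tvec"],float),np.array(c["mtx"],float),None)[0].reshape(-1,2)
E
python3 - <<'E'
from h import *
import pickle
o=robot.get_obs();print({k:np.round(v,3).tolist() for k,v in o.items()})
d={}
for n in("scene","top"):
    c=robot.camera(n);d[n]=c;cv2.imwrite(f"pics/{n}0.png",c["image"][:,:,::-1]);print(n,ray(c,(256,192)))
pickle.dump(d,open("c0.pkl","wb"))
E
```

```text
{'time': 0.0, 'q': [-1.402, 0.528, 1.434, -0.0, 1.181, -0.179], 'joint_velocities': [-0.0, 0.001, -0.001, -0.002, -0.002, -0.001], 'joint_torque': [-0.002, -44.004, -17.659, 0.063, 0.058, -0.0], 'position': [0.212, -0.587, 0.222], 'tool_rot': [0.985, 0.173, -0.0, -0.001], 'ft_force': [0.327, 0.487, -0.023], 'moment': [0.069, -0.029, 0.007], 'grip_force': 0.0, 'grip_width': 0.087}
scene (array([0.22379315, 0.68695632, 0.43975258]), array([ 0.46387111, -0.77150485, -0.43546986]))
top (array([0.48389443, 0.01149156, 1.355454  ]), array([ 0.1115655 ,  0.03485429, -0.99318632]))
```

View pics/scene0.png

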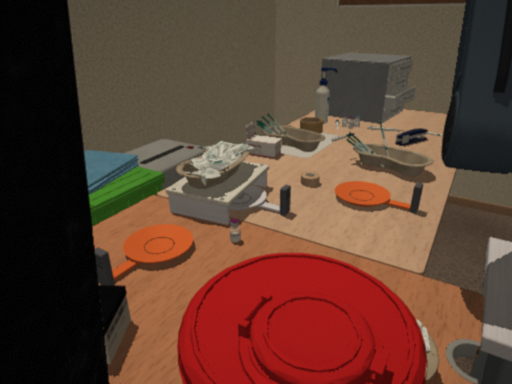

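View pics/top0.png

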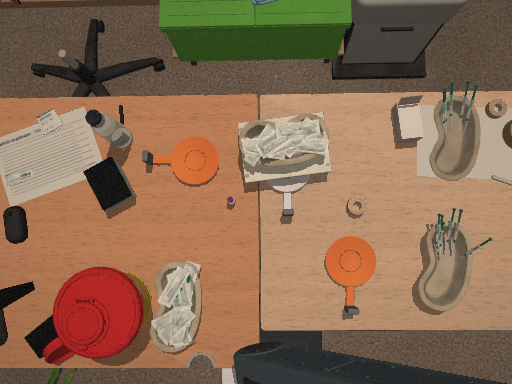

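The scene and top pictures show three plate-like things in the top view: the metal dish under the shelf (287,185) with its post at (288,210), an orange one at (195,160) and an orange one at (350,262). I choose the metal one. The vial is at (231,201), the plaster roll at (356,205), and the shelf covers about (239..330, 113..182). I'll check with one close crop.

```bash
python3 - <<'E'
from h import *
import pickle
d=pickle.load(open("c0.pkl","rb"))
a=cv2.resize(d["top"]["image"][105:225,220:375],None,fx=5,fy=5,interpolation=cv2.INTER_CUBIC)[:,:,::-1]
cv2.imwrite("pics/crop_top.png",a)
b=cv2.resize(d["scene"]["image"][130:250,160:330],None,fx=4.5,fy=4.5,interpolation=cv2.INTER_CUBIC)[:,:,::-1]
cv2.imwrite("pics/crop_sc.png",b)
E
```

```text
(no output)
```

View pics/crop_top.png

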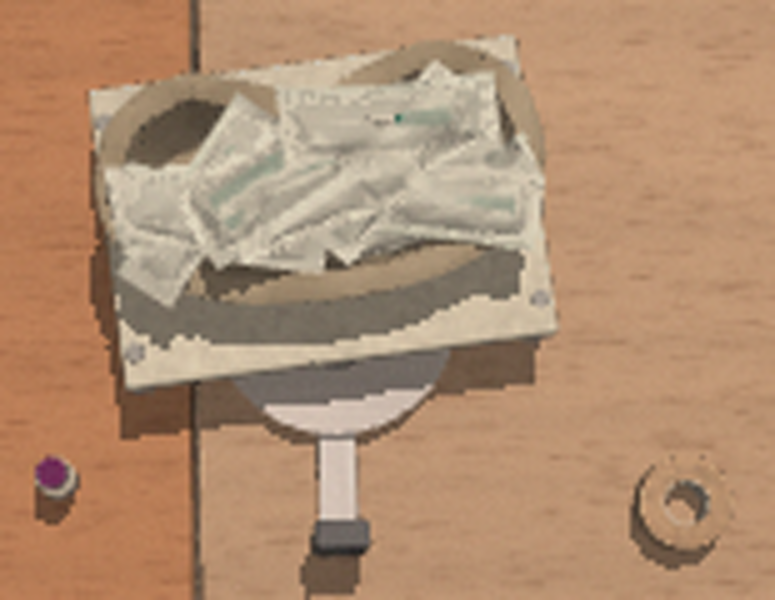

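View pics/crop_sc.png

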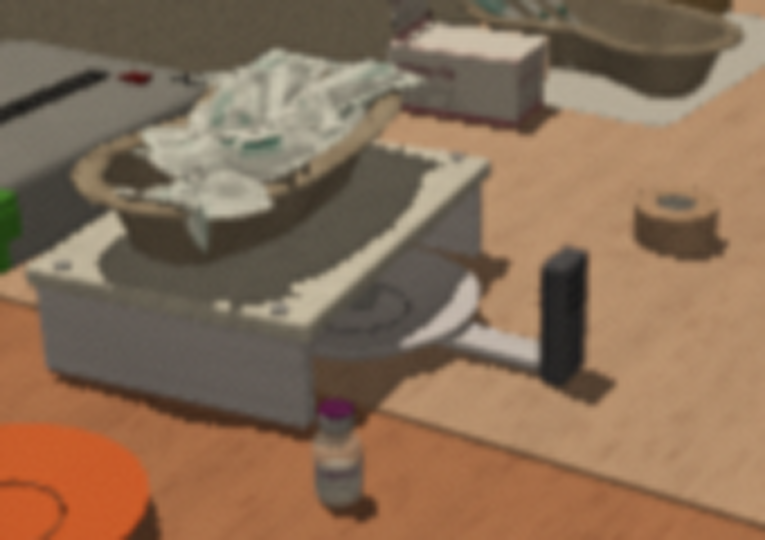

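The crops confirm the choice: the metal dish, handle towards the robot, with the dark post at top crop (340,535) and the shelf's front edge running from (127,388) to (557,330).

```bash
python3 - <<'E'
from h import *
import pickle
d=pickle.load(open("c0.pkl","rb"))
T=d["top"];S=d["scene"]
ct=lambda x,y:((x+.5)/5-.5+220,(y+.5)/5-.5+105)
cs=lambda x,y:((x+.5)/4.5-.5+160,(y+.5)/4.5-.5+130)
p=lambda n,v:print(n,np.round(v,4))
C=[onz(T,ct(*q),.062) for q in((90,90),(515,37),(557,332),(127,389))]
for q in C:p("riser corner",q)
p("sides",[np.linalg.norm(C[i]-C[(i+1)%4]) for i in range(4)])
p("centre",np.mean(C,0))
x1=(C[0]+C[1]-C[2]-C[3]);y1=(C[0]+C[3]-C[1]-C[2]);p("yaw",[np.arctan2(x1[1],x1[0]),np.arctan2(-y1[0],y1[1])])
# dark post
for n,c,r in(("top",T,(275,195,302,222)),("scene",S,(275,180,297,220))):
    im=c["image"][r[1]:r[3],r[0]:r[2]].astype(int)
    m=((im.max(2)<110)&(im.max(2)-im.min(2)<25)).astype(np.uint8)
    k,l,st,ce=cv2.connectedComponentsWithStats(m);i=1+st[1:,4].argmax()
    pts=np.argwhere(l==i)[:,::-1]+[r[0],r[1]]
    rect=cv2.minAreaRect(pts.astype(np.float32))
    print(n,st[i],pts.mean(0),rect)
    if n=="top":
        for z in (.07,.035,.0):p(z,onz(c,pts.mean(0),z))
    print("\n".join("".join("#" if v else "." for v in row) for row in (l==i)))
for n,q,z in(("neck",(337,437),.011),("barpost",(338,520),.011),("barL",(320,470),.011),("barR",(357,470),.011),("front rim",(340,437),.017)):p(n,onz(T,ct(*q),z))
p("vial",onz(T,ct(52,473),.049));p("roll",onz(T,ct(684,503),.025))
p("scene post top corners",[onz(S,cs(*q),.07) for q in((541,262),(560,249),(587,256),(570,268))])
E
```

```text
riser corner [0.8236 0.1069 0.062 ]
riser corner [ 0.8503 -0.129   0.062 ]
riser corner [ 0.6849 -0.1484  0.062 ]
riser corner [0.6559 0.0869 0.062 ]
sides [0.2374 0.1666 0.2371 0.1689]
centre [ 0.7537 -0.0209  0.062 ]
yaw [0.1178 0.1175]
top [ 7 14 12  8 69] [287.49275362 212.27536232] ((287.5, 212.5), (7.0, 11.0), 90.0)
0.07 [ 0.5724 -0.028   0.07  ]
0.035 [ 0.5748 -0.0291  0.035 ]
0.0 [ 0.5773 -0.0302  0.    ]
...........................
...........................
...........................
...........................
...........................
...........................
...........................
...........................
...........................
...........................
...........................
...........................
...........................
...........................
........########.#.........
........#######.#.#........
........#..##.#.###........
.......##.#######.#........
.......##.#.#######........
.......############........
.......###########.........
..........#................
...........................
...........................
...........
[... 806 characters left out ...]
.
.....#########........
.....#########........
.....#########........
.....#########........
.....#########........
.....#########........
##############........
....##########........
.....########.........
......######..........
........###...........
......................
......................
......................
......................
neck [ 0.634  -0.0292  0.011 ]
barpost [ 0.5869 -0.0292  0.011 ]
barL [ 0.6154 -0.0194  0.011 ]
barR [ 0.6152 -0.0403  0.011 ]
front rim [ 0.6334 -0.0307  0.017 ]
vial [0.6114 0.1292 0.049 ]
roll [ 0.5936 -0.2213  0.025 ]
scene post top corners [[ 0.5813 -0.0147  0.07  ]
 [ 0.5801 -0.0338  0.07  ]
 [ 0.5641 -0.0331  0.07  ]
 [ 0.5652 -0.0157  0.07  ]]
```

>>> play_rows --steps '[1,0,0,0,-1,1,0,0,0,-1,1,0,0,0,-1,1,0,0,0,-1,1,0,0,0,-1,1,0,0,0,-1,1,0,0,0,-1,1,0,0,0,-1,1,0,0,0,-1,1,0,0,0,-1]'

```text
time: 1.1
position: [0.2123, -0.5873, 0.2219]
tool_rot: [0.78, 0.625, 0.0, -0.001]
ft_force: [-0.9, 0.4, 0.5]
grip_width: 0.0869
grip_force: 0.0
```

>>> play_rows --steps '[1,0,0,0,-1,1,0,0,0,-1,1,0,0,0,-0.2,1,1,0.6,0,0,1,1,0.6,0,0,1,1,0.6,0,0,1,1,0.6,0,0,1,1,0.6,0,0,1,1,0.6,0,0,1,1,0.6,0,0]'

```text
time: 2.1
position: [0.3398, -0.3769, 0.2224]
tool_rot: [0.709, 0.705, 0.0, -0.0]
ft_force: [0.7, 0.2, -0.4]
grip_width: 0.087
grip_force: 0.0
```

>>> play_rows --steps '[1,1,0.6,0,0,1,1,0.6,0,0,1,1,0.6,0,0,1,1,0.6,0,0,1,1,0.6,0,0,1,1,0.6,0,0,1,1,0.6,0,0,1,1,0.6,0,0,1,1,0.6,0,0,1,0,0,0,0]'

```text
time: 3.1
position: [0.5038, -0.1057, 0.2225]
tool_rot: [0.707, 0.707, 0.001, -0.0]
ft_force: [-0.3, -1.1, 0.1]
grip_width: 0.087
grip_force: 0.0
```

>>> play_rows --steps '[0.3,0.9,0.8,0,0,0.3,0.9,0.8,0,0,0.3,0.8,0.7,0,0,0.3,0,0,0,0,0.3,0,0,0,0,0.3,0,0,0,0,0.3,0,0,0,0,0.3,0,0,0,0,0.3,0,0,0,0,0.3,0,0,0,0]'

```text
time: 4.1
position: [0.5715, -0.0315, 0.2227]
tool_rot: [0.709, 0.705, 0.0, 0.0]
ft_force: [0.0, 0.3, 0.8]
grip_width: 0.0568
grip_force: 0.0
```

```bash
python3 - <<'E'
from h import *
import pickle
c=robot.camera("wrist");t=robot.camera("top");pickle.dump((c,t),open("c1.pkl","wb"))
cv2.imwrite("pics/w1.png",c["image"][:,:,::-1]);o=robot.get_obs();print(o["position"],o["grip_width"])
print(proj(c,[[.574,-.0285,.07],[.574,-.0285,0],[.704,-.03,.006]]))
E
```

```text
[ 0.57163291 -0.03136351  0.2226229 ] 0.05663924990181034
[[257.35791251 176.60114562]
 [257.08429114 165.70727171]
 [346.49547939 166.95566938]]
```

View pics/w1.png

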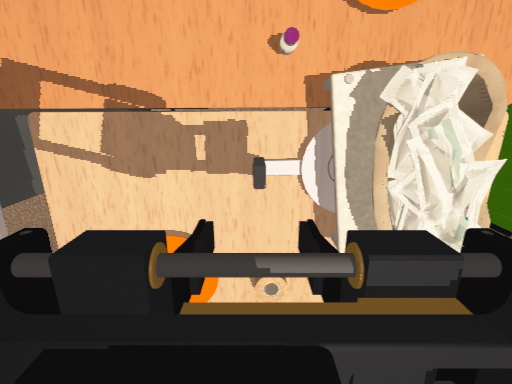

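The wrist view shows the dark post at (259,173), the bar running to the right at row ~167, the dish edge at x≈303, and the gripper silhouette well in front of the shelf. I'll measure the post and the bar's direction from it.

```bash
python3 - <<'E'
from h import *
import pickle
c,t=pickle.load(open("c1.pkl","rb"))
im=c["image"].astype(int)
r=im[150:196,246:310]
mx=r.max(2)
for row in mx[::1]:print("".join("#" if v<75 else "+" if v<150 else "." if v<215 else "w" for v in row))
for u in(272,280,288,296):
    col=im[150:185,u].min(1);w=np.where(col>205)[0]
    if len(w):a,b=w.min()+150,w.max()+150;P=onz(c,(u,(a+b)/2),.011);print(u,a,b,P.round(4))
E
```

```text
.wwwwwwwwwwwwwwwwwwwwwwwwwwwwwwwwwwwwwwwwwwwwwwwwwww..+.+++.wwww
+wwwwwwwwwwwwwwwwwwwwwwwwwwwwwwwwwwwwwwwwwwwwwwwwwww....+++wwwww
+wwwwwwwwwwwwwwwwwwwwwwwwwwwwwwwwwwwwwwwwwwwwwwwwww.....++.wwwww
....wwwwwwwwwwwwwwwwwwwwwwwwwwwwwwwwwwwwwwwwwwwwwww......+.wwwww
........wwwwwwwwwwwwwwwwwwwwwwwwwwwwwwwwwwwwwwwwwww.....++wwwwww
.............wwwwwwwwwwwwwwwwwwwwwwwwwwwwwwwwwwwwww.....+.wwwwww
............+wwwwwwwwwwwwwwwwwwwwwwwwwwwwwwwwwwwwww.....+wwwwwww
........++++++##+.wwwwwwwwwwwwwwwwwwwwwwwwwwwwwwwww......wwwwwww
.......+##########wwwwwwwwwwwwwwwww.ww.w........++.......wwwwwww
.......+##########++...............++++.........+.....++.wwwwwww
.......+##########++......................wwwwwwwwwwww...wwwwwww
.......+##########+wwwwwwwwwwwwwwwwwwwwwwwwwwwwwwwwwww..wwwwwwww
.......+##########+wwwwwwwwwwwwwwwwwwwwwwwwwwwwwwwwwww..wwwwwwww
......++###########wwwwwwwwwwwwwwwwwwwwwwwwwwwwwwwwwww..wwwwwwww
......++###########+wwwwwwwwwwwwwwwwwwwwwwwwwwwwwwwwww..wwwwwwww
.....+++###########+wwwwwwwwwwwwwwwwwwwwwwwwwwwwwwwwww..wwwwwwww
.....+++#+++++++++++wwwwwwwwwwwwwwwwwwwwwwwwwwwwwwwwww..wwww
[... 1341 characters left out ...]
wwwwwwwwwwwwwwwwwww....wwwww
wwwwwww..+++++++++.wwwwwwwwwwwwwwwwwwwwwwwwwwwwwwwwwwww....wwwww
wwwwwwwwww..wwwwwwwwwwwwwwwwwwwwwwwwwwwwwwwwwwwwwwwwwwww....wwww
wwwwwwwwwwwwwwwwwwwwwwwwwwwwwwwwwwwwwwwwwwwwwwwwwwwwwwwwww...www
wwwwwwwwwwwwwwwwwwwwwwwwwwwwwwwwwwwwwwwwwwwwwwwwwwwwwwwwww...www
wwwwwwwwwwwwwwwwwwwwwwwwwwwwwwwwwwwwwwwwwwwwwwwwwwwwwwwwww....ww
wwwwwwwwwwwwwwwwwwwwwwwwwwwwwwwwwwwwwwwwwwwwwwwwwwwwwwwwwww...ww
wwwwwwwwwwwwwwwwwwwwwwwwwwwwwwwwwwwwwwwwwwwwwwwwwwwwwwwwwwww...w
wwwwwwwwwwwwwwwwwwwwwwwwwwwwwwwwwwwwwwwwwwwwwwwwwwwwwwwwwwwwww..
272 161 174 [ 0.5954 -0.0291  0.011 ]
280 161 174 [ 0.6068 -0.0292  0.011 ]
288 161 174 [ 0.6183 -0.0293  0.011 ]
296 161 174 [ 0.6298 -0.0293  0.011 ]
```

>>> play_rows --grip_force 10 --steps '[0.3,0.1,0.17,0.5,0,0.3,0,0,0.9,0,0.3,0,0,0.9,0,0.3,0,0,0.9,0,0.3,0,0,0.9,0,0.3,0,0,0.9,0,0.3,0,0,0.8,0,0.3,0,0,0.39,0,0.3,0,0,0.2,0,0.3,0,0,0,0]'

```text
time: 5.2
position: [0.5766, -0.028, 0.0301]
tool_rot: [0.708, 0.706, -0.0, -0.0]
ft_force: [-0.3, -0.3, 0.6]
grip_width: 0.0566
grip_force: 0.0
```

>>> play_rows --steps '[-0.3,0,0,0,0,-0.4,0,0,0,0,-0.45,0,0,0,0,-0.5,0,0,0,0,-0.54,0,0,0,0,-0.57,0,0,0,0,-0.6,0,0,0,0,-0.62,0,0,0,0,-0.64,0,0,0,0,-0.66,0,0,0,0]'

```text
time: 6.2
position: [0.5763, -0.028, 0.0307]
tool_rot: [0.708, 0.706, -0.0, -0.0]
ft_force: [-0.3, 0.1, -0.4]
grip_width: 0.0158
grip_force: 10.0
```

>>> play_rows --grip_force 45 --steps '[-0.7,0,0,0,0,-0.8,0,0,0,0,-1,0,0,0,0,-1,0,0,0,0,-1,0,0,-0.02,0,-1,0,0,-0.04,0,-1,0,0,-0.04,0,-1,0,0,-0.02,0,-1,0,0,0,0,-1,0,0,0,0]'

```text
time: 7.2
position: [0.5769, -0.0282, 0.0345]
tool_rot: [0.709, 0.706, 0.0, 0.0]
ft_force: [1.0, 0.1, -1.8]
grip_width: 0.0158
grip_force: 44.9
```

```bash
python3 - <<'E'
from h import *
c=robot.camera("scene")
b=cv2.resize(c["image"][160:230,200:310],None,fx=6,fy=6,interpolation=cv2.INTER_CUBIC)[:,:,::-1]
cv2.imwrite("pics/s2.png",b);print(proj(c,[[.577+.13,-.0285,.01],[.577+.13,-.0285,.021],[.577,-.0285,.074]]))
o=robot.get_obs();print(o["position"],o["ft_force"],o["moment"],o["grip_width"])
E
```

```text
[[238.31460837 196.58190463]
 [238.199277   192.72562179]
 [284.26130708 184.49708672]]
[ 0.57677706 -0.02822613  0.03444411] [ 0.73480927 -0.2663273  -2.26970375] [-0.02604004  0.06491453 -0.0009625 ] 0.015527062407491427
```

View pics/s2.png

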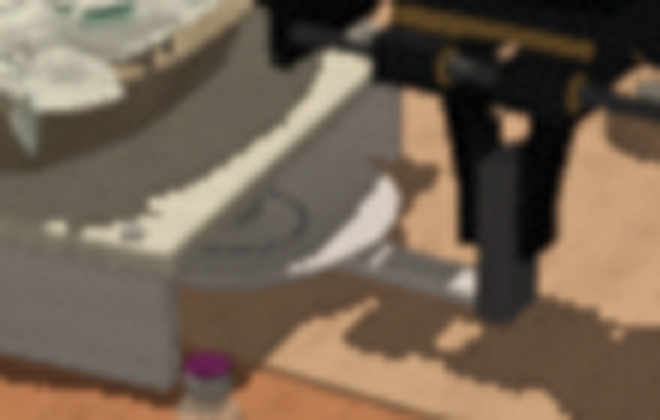

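Lifted 4 mm and it looks level, with the ball at about the middle of the ring (crop 243,210). Now the smooth draw, 135 mm towards −x.

>>> play_rows --steps '[-1,0,-0.05,0,0,-1,0,-0.1,0,0,-1,0,-0.15,0,0,-1,0,-0.2,0,0,-1,0,-0.25,0,0,-1,0,-0.3,0,0,-1,0,-0.3,0,0,-1,0,-0.3,0,0,-1,0,-0.3,0,0,-1,0,-0.3,0,0]'

```text
time: 8.25
position: [0.5085, -0.0279, 0.0345]
tool_rot: [0.709, 0.706, 0.0, 0.0]
ft_force: [-0.1, 0.9, -2.3]
grip_width: 0.0155
grip_force: 44.9
```

>>> play_rows --steps '[-1,0,-0.3,0,0,-1,0,-0.3,0,0,-1,0,-0.3,0,0,-1,0,-0.3,0,0,-1,0,-0.3,0,0,-1,0,-0.25,0,0,-1,0,-0.2,0,0,-1,0,-0.15,0,0,-1,0,-0.1,0,0,-1,0,-0.05,0,0]'

```text
time: 9.25
position: [0.4417, -0.0277, 0.0345]
tool_rot: [0.709, 0.706, 0.0, 0.0]
ft_force: [-1.0, 0.2, -2.2]
grip_width: 0.0155
grip_force: 44.9
```

>>> play_rows --steps '[-1,0,0,0,0,-1,0,0,0,0,-1,0,0,0,0,-1,0,0,0,0,-1,0,0,0,0,-1,0,0,0,0,-1,0,0,0,0,-1,0,0,0,0,-1,0,0,0,0,-1,0,0,0,0]'

```text
time: 10.25
position: [0.4418, -0.0277, 0.0345]
tool_rot: [0.709, 0.706, 0.0, 0.0]
ft_force: [-1.1, 0.2, -1.5]
grip_width: 0.0155
grip_force: 44.9
```

```bash
python3 - <<'E'
from h import *
t=robot.camera("top");c=robot.camera("scene")
o=robot.get_obs();print(o["position"],o["ft_force"],o["grip_width"])
P=[o["position"][0]+.13,o["position"][1],.021]
u=proj(t,P)[0];v=proj(c,P)[0];print(u,v)
f=lambda c,u,a,b:cv2.resize(c["image"][int(u[1])-b:int(u[1])+b,int(u[0])-a:int(u[0])+a],(400,400),interpolation=cv2.INTER_CUBIC)[:,:,::-1]
cv2.imwrite("pics/b3.png",np.hstack([f(t,u,40,40),f(c,v,50,50)]))
E
```

```text
[ 0.44176982 -0.02766203  0.03445794] [ 0.40406247  0.77176898 -2.15692181] 0.015290797910587461
[286.83513399 213.72099387] [285.48244034 205.30118624]
```

View pics/b3.png

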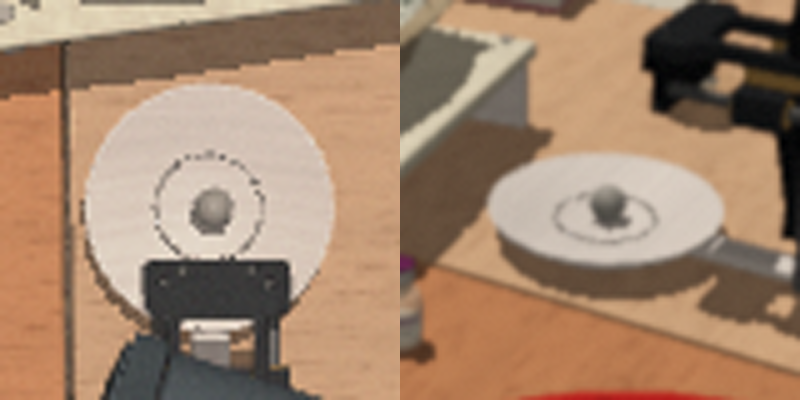

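The dish is fully out and the ball is centred: left, top view at (212,210) inside the ring; right, scene view. Now I'll lift 117 mm.

>>> play_rows --steps '[-1,0,0,-0.05,0,-1,0,0,-0.1,0,-1,0,0,-0.15,0,-1,0,0,-0.2,0,-1,0,0,-0.25,0,-1,0,0,-0.3,0,-1,0,0,-0.3,0,-1,0,0,-0.3,0,-1,0,0,-0.3,0,-1,0,0,-0.3,0]'

```text
time: 11.35
position: [0.4418, -0.0277, 0.1029]
tool_rot: [0.709, 0.706, 0.0, 0.0]
ft_force: [0.0, 0.4, -1.3]
grip_width: 0.0159
grip_force: 44.9
```

>>> play_rows --steps '[-1,0,0,-0.3,0,-1,0,0,-0.3,0,-1,0,0,-0.3,0,-1,0,0,-0.25,0,-1,0,0,-0.2,0,-1,0,0,-0.15,0,-1,0,0,-0.1,0,-1,0,0,-0.05,0,-1,0,0,0,0,-1,0,0,0,0]'

```text
time: 12.35
position: [0.4416, -0.0276, 0.1512]
tool_rot: [0.709, 0.706, -0.0, -0.0]
ft_force: [-0.1, -0.0, -1.7]
grip_width: 0.0159
grip_force: 44.9
```

>>> play_rows --steps '[-1,0,0,0,0,-1,0,0,0,0,-1,0,0,0,0,-1,0,0,0,0.1,-1,0,0,0,0.2,-1,0,0,0,0.3,-1,0,0,0,0.4,-1,0,0,0,0.5,-1,0,0,0,0.5,-1,0,0,0,0.5]'

```text
time: 13.35
position: [0.4418, -0.0276, 0.1514]
tool_rot: [0.792, 0.611, -0.0, -0.0]
ft_force: [-0.7, 0.1, -1.0]
grip_width: 0.0155
grip_force: 44.9
```

>>> play_rows --steps '[-1,0,0,0,0.5,-1,0,0,0,0.5,-1,0,0,0,0.5,-1,0,0,0,0.5,-1,0,0,0,0.5,-1,0,0,0,0.5,-1,0,0,0,0.5,-1,0,0,0,0.5,-1,0,0,0,0.5,-1,0,0,0,0.5]'

```text
time: 14.35
position: [0.4418, -0.0276, 0.1515]
tool_rot: [0.918, 0.396, 0.0, -0.0]
ft_force: [-0.1, -0.3, -1.9]
grip_width: 0.0157
grip_force: 44.9
```

>>> play_rows --steps '[-1,0,0,0,0.5,-1,0,0,0,0.5,-1,0,0,0,0.5,-1,0,0,0,0.5,-1,0,0,0,0.5,-1,0,0,0,0.5,-1,0,0,0,0.5,-1,0,0,0,0.5,-1,0,0,0,0.5,-1,0,0,0,0.5]'

```text
time: 15.35
position: [0.4419, -0.0276, 0.1515]
tool_rot: [0.988, 0.156, 0.0, -0.0]
ft_force: [1.1, 0.2, -1.8]
grip_width: 0.0159
grip_force: 44.9
```

>>> play_rows --steps '[-1,0,0,0,0.5,-1,0,0,0,0.5,-1,0,0,0,0.4,-1,0,0,0,0.3,-1,0,0,0,0.2,-1,0,0,0,0.1,-1,0,0,0,0,-1,0,0,0,0,-1,0,0,0,0,-1,0,0,0,0]'

```text
time: 16.35
position: [0.4418, -0.0277, 0.1515]
tool_rot: [0.998, 0.058, 0.0, -0.0]
ft_force: [0.6, 0.7, -2.5]
grip_width: 0.0158
grip_force: 44.9
```

>>> play_rows --steps '[-1,0,0,0,0,-1,0,0,0,0,-1,0,0,0,0,-1,0,0,0,0,-1,0,0,0,0,-1,0,0,0,0,-1,0,0,0,0,-1,0,0,0,0,-1,0,0,0,0,-1,0,0,0,0]'

```text
time: 17.35
position: [0.4418, -0.0277, 0.1515]
tool_rot: [0.998, 0.058, 0.0, 0.0]
ft_force: [-0.6, -0.4, -2.7]
grip_width: 0.0158
grip_force: 44.9
```

```bash
python3 - <<'E'
from h import *
t=robot.camera("top");c=robot.camera("scene")
o=robot.get_obs();print(o["position"],o["tool_rot"],o["ft_force"],o["grip_width"])
q=o["tool_rot"];phi=2*np.arctan2(q[1],q[0]);print("plate yaw",phi-np.pi/2)
y=phi-np.pi/2;P=[o["position"][0]+.13*np.cos(y),o["position"][1]+.13*np.sin(y),.138]
u=proj(t,P)[0];v=proj(c,P)[0];print(u,v)
f=lambda c,u,a,b:cv2.resize(c["image"][int(u[1])-b:int(u[1])+b,int(u[0])-a:int(u[0])+a],(400,400),interpolation=cv2.INTER_CUBIC)[:,:,::-1]
cv2.imwrite("pics/b4.png",np.hstack([f(t,u,50,50),f(c,v,50,50)]))
E
```

```text
[ 0.44180289 -0.02766646  0.15144353] [ 9.98295215e-01  5.83666258e-02 -9.43699188e-07 -7.86971223e-06] [-0.17444354 -0.04811842 -1.60359199] 0.01565602860446333
plate yaw -1.4539966949157115
[340.00301586 255.68495477] [354.86536897 150.96686923]
```

View pics/b4.png

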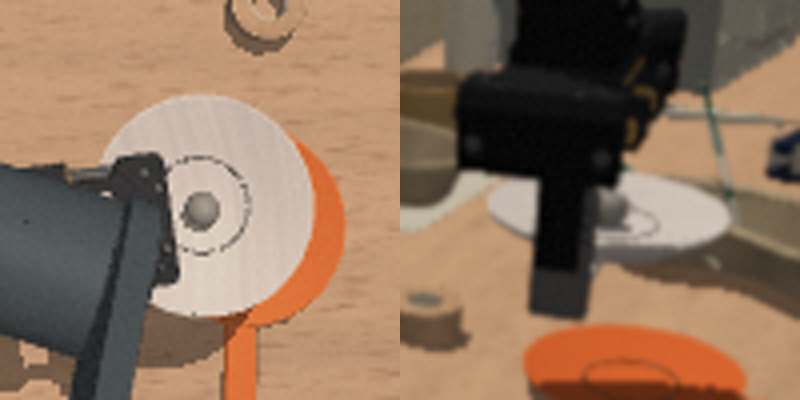

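The plate is up, level and turned: yaw is −1.454 against a target of −1.453. The ball is centred in the ring at (202,210). Handing in.

```bash
python3 -c "
from rig import robot
print(robot.hand_in())"
```

```text
the job is handed in; nothing more can be done
None
```

The job is handed in, but no verdict came back: the plate was drawn out, lifted about 12 cm and turned a quarter turn (yaw within about 0.001 rad of target), and in the last picture it was held level with the ball inside the ring.

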